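# Clear the comparator table and fit its guard

## Robot

A 6-joint arm with a two-finger parallel gripper is mounted at the origin on the work surface. World frame = base frame: x ahead of the robot, y to its left, z up, the work surface at z = 0. Lengths are in mm, angles in degrees, forces in N, time in s.
With the tool pointing down it reaches from about 350 to 1000 mm from the base axis. Payload 7.1 kg.
Tool frame: the origin (TCP) lies midway between the tips of the shut fingers; the grasp point (between the pads) lies 19 mm behind it; z points along the fingers, x is the direction in which the jaws open and shut, and the axes are right-handed (so a half turn about z gives the same grasp; the last joint's range is limited). The gripper opens to 85 mm and grips with 20 to 120 N. Pads are 22 mm wide; open, the fingers measure 114 mm over their backs; the gripper's body (76 mm by 85 mm) begins 54 mm behind the grasp point. The pads swing forward as they close: fully open they stand 13 mm farther back than shut.
Start: joints at [-77.292, 24.242, 93.386, -0, 62.372, -1.089], TCP at [149.069, -606.946, 231.319] pointing down, gripper open.
Joint ranges: [-172.04, 172.04], [-51.8, 120.97], [4.93, 147.93], [-75.15, 255.16], [6.16, 154.13], [-145.62, 145.62]. Speed limits (degrees/s): [136.94, 136.94, 172.46, 180, 180, 180].

## Interface

Orientations are given as [roll, pitch, yaw] about the fixed x, y, z axes, in that order (R = Rz(yaw) Ry(pitch) Rx(roll)).
In Python, from workcell import manip gives the robot as it stands.
- The arm moves only by the tool send_rows, never from a script. Its argument "motion" is a list that holds one entry, the list of rows, each a list of 7 numbers: the shift along the world's x, y, z in mm, then the turn, a rotation vector about the world's x, y, z in degrees, then the closure, from 0 (fully open) to 1 (shut). A call has 1 to 12 rows; each row is the pose to reach, as a shift and turn from the pose commanded when the call began; what a row does not reach only later rows make up. A row lasts 1/12 s, in which the tool goes at most 41.7 mm and 7.16 degrees, less where a joint would pass 70% of its speed; a pose out of reach is approached as far as the arm can. A call with a gripper value outside its range is refused whole. The fingers move at their own pace and stop on an object; "force" is the grip in N (left out, the last holds). Time passes only in rows, so rows that repeat a pose let the fingers close. It gives the time, the measured TCP pose, the force and the opening at its end, in the units of the state.
- manip.read_state(): the state, without advancing time (a new reading comes with each control period).
- manip.snapshot(name): name is "scene" or "side" or "wrist"; returns a dict with "image" (420x560x3 uint8, red, green, blue), "fx", "fy", "cx", "cy" (pixels), "cam_to_world" (4x4, takes a point from camera to world coordinates). Camera axes: x right, y up, looking along -z (the intrinsics and any distortion apply to the point x, -y, -z); pixel columns grow to the right and rows downward; lengths in mm; the calibration is good to about 2 mm. A picture is of the moment at which its call begins. There is no depth.
- manip.close_job(): hands the job in, once; it reports no verdict.
Trained networks look in a picture, given as the dict that the camera call returned (one of the last four; its "shot" number tells which), for a name from the list of things; names that differ only in an ending like _2 or _b are one class to them, and where a whole thing is asked for, a point or a joint stands for the part that bears it (a point fixed in the world has none). Each returns a list of dicts, best first, with "confidence" (0 to 1); they miss things now and then, are a little off and sometimes report something else, mostly with a low value. They report only what shows in the picture. A call takes as long as a camera call. They do not tell look-alikes from the thing itself.
- manip.regions_of(thing, picture): "pixels" (420x560 bool, what is visible of it) and "at" ([column, row] in pixels, amid what is visible of it).
- manip.spot_point(thing, picture): "at" ([column, row] in pixels: a listed point, or the origin of a listed thing).
The state is a dict: "time": time; "joint_positions": joint angles; "joint_velocities": joint speeds; "tau": joint torques, N m; "tcp_pos": TCP position; "orientation": TCP orientation; "wrist_force": force on the tool from outside, world axes, zero at the start; "moment": the same for the moment, N m; "gripper_width": opening from 0.0 (shut) to 1.0 (fully open).
Only numpy, scipy, OpenCV 4.12 (cv2) and the standard library are available. Lean on these libraries where they do the work, as an engineer would, in place of code of your own. Each camera call takes 0.05 s, during which the arm holds its last target.

## Task

Put the comparator stand away for the day. Its side stop is already loosened: slide it along the T-slot, out of the open end, and stand it upright in the parts tray. Then fit the table guard: hold it tilted to hook its narrower lip under the ledge strip along the table's far edge, and swing the other side down gently, without letting it drop, until the guard lies flat on the table behind the fence; leave the bearings and the master disc alone.

Things in the scene. Friction and masses are not known exactly. Their poses are not given: they have to be found in the camera images.
- stand: Fixed comparator stand: grey casting with a bright ground table, top face 50 mm above the bench. Origin: on the bench under the middle of the table's width; x runs level from the fence (near edge, robot's side) to the ledge strip (far edge), y to the left along the fence, z up; all stand points share these axes. Base x -75 to 145 mm, y -95 to 172 mm; nothing on it moves but the stop.
- table_top (a point): Point on the table's top face, mid-width of the T-slot, half-way between the table's sides (stand x 8, y 0, z 50 mm). The slot runs along y through this point: 16 mm wide neck 10 mm deep, below it a cavity 32 mm wide whose floor is 22 mm below the top; closed 80 mm to the left (+y).
- slot_end (a point): Open end of the T-slot, at the table's right side (-y), on the top face and centred on the slot: stand x 8, y -95, z 50 mm. Beyond it nothing holds the stop.
- ledge (a point): Middle of the free lower edge of the dark ledge strip along the table's far edge (stand x 67, y 0, z 64 mm). The overhang, 6 mm thick, leaves a pocket 14 mm high over the table, 18 mm deep (in +x, to a web 15 mm thick), open to the fence (-x), closed at both ends by cheeks: 158 mm clear, 79 mm each side of this point. Strip 178 mm long.
- fence (a point): Middle of the top edge, table side, of the upright steel fence along the table's near edge: stand x -51, y 0, z 100 mm; 50 mm high over the table, 12 mm thick, 178 mm long. 118 mm of table lie between the fence and the ledge's free edge, so the 130 mm guard goes in only tilted (about 30 degrees), lip first.
- column (a point): Top of the column at the back left of the table (stand x 102, y 132, z 257 mm): foot 68 mm wide, 52 mm above, clamp 64 mm wide at z 185 to 219 mm. Its arm with the dial gauge, 140 to 280 mm above the bench, is swung away to the back (+x, slightly +y), reaching 150 mm from the column.
- stop_center (a point): Side stop in the T-slot, unclamped, 0.25 to 0.5 kg; slides along the slot, about 2 mm of play. Point: centre of its steel block, 28 mm (x) by 44 mm (y, along the slot) by 46 mm high; block rests on the table top. Black knob on top, 24 mm across, to 40 mm above this point. Under the block a 12 mm neck and a T-foot 28 by 44 mm, its underside 42 mm below this point.
- guard_handle (a point): Table guard, 5 mm aluminium plate flat on the bench. Point: centre of its black grip bar, 14 mm thick (x), 90 mm long (y), 20 mm high, 32 mm above the plate's underside, over its middle. x points from the plain edge to the lip. Plate x -65 to 65 mm (lip edge), 170 mm wide; lip (x 43 to 65) 150 mm wide. 0.3 to 0.42 kg. Seated: this point at stand x 17 (3 mm play each way), y 0 (4 mm), z 82 mm.
- guard_lip (a point): Middle of the guard's lip edge, half-way through the plate's 5 mm: 65 mm beyond (+x) the handle point and 29.5 mm below it; same axes as the guard. With the guard tilted 30 degrees the lip fits 10 mm into the pocket under the ledge; lying flat it sits 12 to 18 mm in.
- tray: Fixed grey open parts tray, 180 mm (x) by 135 mm (y), 24 mm high, walls 4 mm, floor about 4 mm thick. Origin: centre of its underside on the bench; z up. Standing in it on its T-foot, the stop has its centre about 46 mm above the bench.
- bearing_a: Bystander: tapered roller bearing, 100 mm across, 30 mm high, on the bench. Origin: centre of its underside.
- bearing_b: Bystander: tapered roller bearing, 84 mm across, 26 mm high, on the bench. Origin: centre of its underside.
- master_disc: Bystander: steel master disc, 90 mm across, 34 mm high, on the bench. Origin: centre of its underside.
Things that resemble listed ones, but are neither listed nor needed, are in the scene too. Of the things that look like the part that bears guard_handle, take the one that is farthest to the robot's left at the start.

How it is judged:
By the outcome, as a careful person would: the job done as asked, in the order asked, and still so for the second after the job is handed in, with the robot touching nothing.
It also fails if it takes over 72 s, if anything falls off the work surface, if the arm or the gripper's body presses on something with over 40 N, if the wrist force passes 120 N, or if a joint passes its speed limit or range.

## Working session

There is one attempt and no reset: what is moved stays moved. The work goes in short steps, Python scripts to look and compute and a tool call to move; the robot and the scene stay as the last step left them, time stands still between calls to the robot, and variables do not carry over. Pictures are saved under pics/ and viewed, and the job is handed in when it is done.

Besides the shell and the picture viewer there is one more tool, called after ">>>" as name(argument=value, ...), one argument or row to a line, values as JSON. send_rows: Moves the arm, as the interface text tells. Its arguments: {"type":"object","properties":{"motion":{"type":"array"},"force":{"type":"number"}},"required":["motion"]}

```bash
ls; mkdir -p pics
cat > h.py <<'E'
import numpy as np, cv2
from workcell import manip
def snap(n,f=None):
    s=manip.snapshot(n)
    if f: cv2.imwrite('pics/'+f,cv2.cvtColor(s['image'],cv2.COLOR_RGB2BGR))
    return s
def ray(s,uv):
    M=np.array(s['cam_to_world']);d=np.array([(uv[0]-s['cx'])/s['fx'],-(uv[1]-s['cy'])/s['fy'],-1.])
    d=M[:3,:3]@d;return M[:3,3],d/np.linalg.norm(d)
def tri(obs):
    A=np.zeros((3,3));b=np.zeros(3);L=[ray(s,u) for s,u in obs]
    for o,d in L:
        P=np.eye(3)-np.outer(d,d);A+=P;b+=P@o
    x=np.linalg.solve(A,b);return x,[float(np.linalg.norm((np.eye(3)-np.outer(d,d))@(x-o))) for o,d in L]
def atz(s,uv,z):
    o,d=ray(s,uv);return o+d*(z-o[2])/d[2]
def proj(s,p):
    M=np.array(s['cam_to_world']);q=M[:3,:3].T@(np.array(p)-M[:3,3]);return [s['cx']-s['fx']*q[0]/q[2],s['cy']+s['fy']*q[1]/q[2]]
E
cat > a.py <<'E'
from h import *
S={n:snap(n,n+'0.png') for n in('scene','side','wrist')}
for n,s in S.items():
    print(n,{k:v for k,v in s.items() if k not in('image','cam_to_world')},np.round(s['cam_to_world'],3).tolist())
    for t in ['stand','table_top','slot_end','ledge','fence','column','stop_center','guard_handle','guard_lip','tray','bearing_a','master_disc']:
        print(t,[(np.round(r['at'],1).tolist(),round(r['confidence'],2)) for r in manip.spot_point(t,s)])
print(manip.read_state())
E
python3 a.py
```

```text
pics
scene {'fx': 541.5098377686469, 'fy': 541.5098377686469, 'cx': 281.32097838345993, 'cy': 206.0835942558522, 'shot': 1} [[0.374, -0.696, 0.613, 1410.55], [0.927, 0.281, -0.248, -404.669], [0.001, 0.661, 0.75, 1320.979], [0.0, 0.0, 0.0, 1.0]]
stand [([288.3, 262.9], 0.83)]
table_top [([290.7, 250.3], 0.56), ([301.8, 243.3], 0.18)]
slot_end [([258.9, 261.1], 0.77), ([384.0, 220.6], 0.52)]
ledge [([296.6, 264.5], 0.67), ([217.0, 331.3], 0.35), ([260.1, 259.9], 0.25)]
fence [([282.1, 227.2], 0.87), ([289.7, 250.5], 0.63)]
column [([352.0, 220.1], 0.88)]
stop_center [([288.6, 260.2], 0.57), ([303.9, 242.6], 0.56), ([384.9, 223.4], 0.24)]
guard_handle [([188.3, 262.2], 0.9), ([134.8, 227.7], 0.58)]
guard_lip [([126.9, 248.0], 0.69)]
tray [([387.2, 218.7], 0.64)]
bearing_a [([219.2, 329.7], 0.76), ([432.3, 257.5], 0.59)]
master_disc [([173.0, 351.5], 0.86), ([220.0, 332.8], 0.36)]
side {'fx': 511.01177556435005, 'fy': 511.01177556435005, 'cx': 277.5053857874775, 'cy': 212.475074587245, 'shot': 2} [[-0.989, 0.1, -0.109, 357.387], [-0.146, -0.544, 0.826, 1148.712], [0.023, 0.833, 0.552, 9
[... 924 characters left out ...]
ter_disc []
{'time': 1.95, 'joint_positions': array([-7.72930484e+01,  2.42397443e+01,  9.33870042e+01, -1.42436472e-03,
        6.23713736e+01, -1.08894446e+00]), 'joint_velocities': array([ 0.04167266, -0.07236714,  0.02885859, -0.03311451, -0.07430972,
       -0.05650155]), 'tau': array([-6.72190599e-04, -5.57337427e+01, -2.82143641e+01, -8.15392741e-05,
        8.66570317e-04, -1.93580541e-05]), 'tcp_pos': array([ 149.0516484 , -606.95087928,  231.33775135]), 'orientation': array([ 1.79998703e+02, -1.85354581e-03, -7.62034434e+01]), 'wrist_force': array([ 0.87148383, -0.04591484, -0.11991198]), 'moment': array([-0.05142177, -0.01373019,  0.00531287]), 'gripper_width': 1.0020469905734621}
```

View pics/scene0.png

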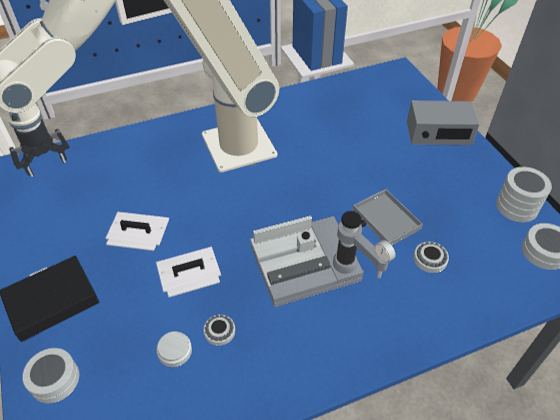

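View pics/side0.png

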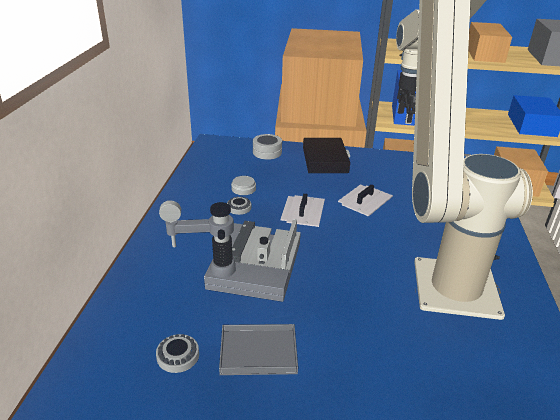

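View pics/wrist0.png

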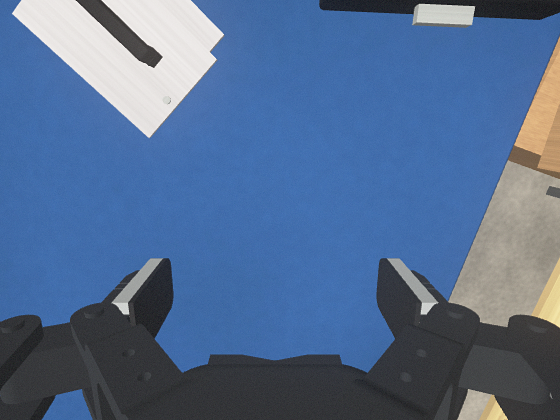

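```bash
cat > b.py <<'E'
from h import *
import pickle
S={n:manip.snapshot(n) for n in('scene','side')}
pickle.dump(S,open('S.pkl','wb'))
E
python3 b.py
cat > c.py <<'E'
from h import *
import pickle
S=pickle.load(open('S.pkl','rb'));a,b=S['scene'],S['side']
for n,u,v in [('slot_end',(258.9,261.1),(273.6,228.5)),('column',(352,220.1),(219.8,206.4)),('fence',(282.1,227.2),(283.9,234.3)),('ledge',(296.6,264.5),(248,238.1)),('stop',(303.9,242.6),(261.3,251.3)),('gh',(188.3,262.2),(303.2,200.5)),('gh2',(134.8,227.7),(366.8,193.5)),('tray',(387.2,218.7),(259.3,349.5)),('knobtop',(306,234),(264,240))]:
    x,e=tri([(a,u),(b,v)]);print(n,np.round(x,1),np.round(e,1))
for n,c in (('scene',(210,190,420,310)),('side',(190,180,330,310))):
    im=cv2.cvtColor(S[n]['image'],cv2.COLOR_RGB2BGR)[c[1]:c[3],c[0]:c[2]]
    k=min(800/im.shape[1],600/im.shape[0]);cv2.imwrite(f'pics/{n}z.png',cv2.resize(im,None,fx=k,fy=k,interpolation=cv2.INTER_CUBIC))
    print(n,c,k)
E
python3 c.py
```

```text
slot_end [ 538.5 -123.5   47.2] [2.9 2.9]
column [647.5  96.6 254.9] [4.3 4.3]
fence [491.8 -29.7 100.9] [1.1 1.1]
ledge [601.8 -33.8  67. ] [3.8 3.8]
stop [547.2  17.8  69.4] [3. 3.]
gh [ 464.5 -311.9   42.1] [0.9 0.9]
gh2 [ 252.6 -430.3   18.7] [5.8 5.8]
tray [505.7 320.8   4.3] [4.6 4.6]
knobtop [543.5  20.9 109. ] [1.7 1.7]
scene (210, 190, 420, 310) 3.8095238095238093
side (190, 180, 330, 310) 4.615384615384615
```

View pics/scenez.png

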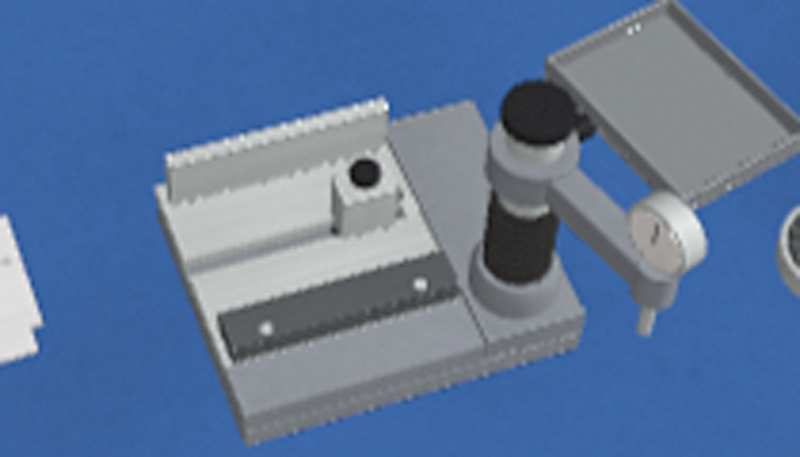

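View pics/sidez.png

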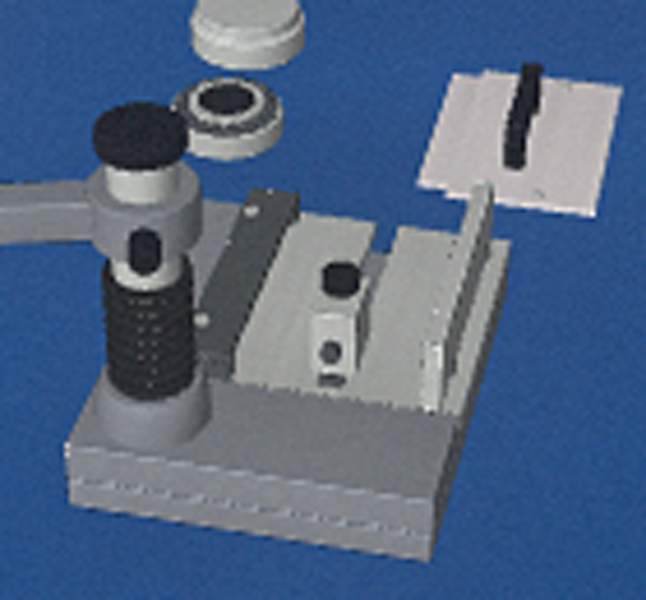

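```bash
cat > d.py <<'E'
from h import *
import pickle
from scipy.optimize import least_squares
S=pickle.load(open('S.pkl','rb'));a,b=S['scene'],S['side']
sc=[((248,440),(145,-95,0)),((583,345),(145,172,0)),((157,190),(-75,-95,50)),((362,208),(8-14+14,55,73))]
sd=[((430,560),(-75,172,0)),((72,505),(145,172,0)),((510,240),(-75,-95,50))]
obs=[(a,(210+p[0]/3.8095,190+p[1]/3.8095),q) for p,q in sc[:3]]+[(b,(190+p[0]/4.6154,180+p[1]/4.6154),q) for p,q in sd]
obs+=[(a,(352,220.1),(102,132,257)),(b,(219.8,206.4),(102,132,257)),(a,(282.1,227.2),(-51,0,100)),(b,(283.9,234.3),(-51,0,100)),(b,(273.6,228.5),(8,-95,50)),(a,(258.9,261.1),(8,-95,50)),(a,(296.6,264.5),(67,0,64)),(b,(248,238.1),(67,0,64))]
def T(p,q):
    c,s=np.cos(p[2]),np.sin(p[2]);return np.array([p[0]+c*q[0]-s*q[1],p[1]+s*q[0]+c*q[1],q[2]])
f=lambda p:np.concatenate([np.array(proj(s,T(p,q)))-u for s,u,q in obs])
r=least_squares(f,[545,-25,0],loss='soft_l1');print(r.x[:2],np.degrees(r.x[2]));print(np.round(f(r.x).reshape(-1,2),1).tolist())
p=r.x
for n,u,v in [('stop',(303.9,242.6),(261.3,251.3)),('knobtop',(305.6,234.6),(263.8,240)),('gh',(188.3,262.2),(303.2,200.5))]:
    x,e=tri([(a,u),(b,v)]);c,s=np.cos(p[2]),np.sin(p[2]);d=x[:2]-p[:2];print(n,x,c*d[0]+s*d[1],-s*d[0]+c*d[1])
E
python3 d.py
```

```text
[536.56253685 -28.8971886 ] -2.051527449755443
[[-0.8, 3.4], [-1.8, 0.8], [-1.7, -0.8], [-0.1, 2.0], [-1.4, 2.3], [-1.9, -0.6], [-1.0, -3.1], [-0.2, 0.9], [0.3, -1.3], [2.3, 0.8], [-1.6, -0.4], [-0.6, -0.5], [0.0, -0.2], [-1.9, 1.9]]
stop [547.24778199  17.80110202  69.35992232] 9.00667881818624 47.05087190918098
knobtop [544.25178921  19.3859549  107.79473784] 5.955871388233625 48.5274576323961
gh [ 464.53966356 -311.94234676   42.09373119] -61.844185617702 -285.44203008658144
```

>>> send_rows(
  motion=[
    [[27, 25, 10, 0, 0, 5, 0.4], [54, 50, 20, 0, 0, 10, 0.4], [81, 75, 30, 0, 0, 15, 0.4], [108, 100, 40, 0, 0, 20, 0.4], [135, 125, 50, 0, 0, 25, 0.4], [162, 150, 60, 0, 0, 30, 0.4], [189, 175, 70, 0, 0, 36, 0.4], [216, 200, 80, 0, 0, 42, 0.4], [243, 225, 90, 0, 0, 49, 0.4], [270, 250, 100, 0, 0, 56, 0.4], [295, 270, 100, 0, 0, 62, 0.4], [310, 285, 100, 0, 0, 66, 0.4]],
  ],
)

```text
time: 3.05
tcp_pos: [461.5, -320.2, 332.4]
orientation: [180.0, -0.1, -9.8]
wrist_force: [0.3, -0.0, 0.3]
gripper_width: 0.606
```

```bash
cat > e.py <<'E'
from h import *
import pickle,sys
n=sys.argv[1]
s=snap('wrist',n+'.png')
pickle.dump(s,open(n+'.pkl','wb'))
print(np.round(s['cam_to_world'],3).tolist())
for t in sys.argv[2:]:
    print(t,[(np.round(r['at'],1).tolist(),round(r['confidence'],2)) for r in manip.spot_point(t,s)])
st=manip.read_state();print(st['time'],st['tcp_pos'],st['orientation'],st['wrist_force'],st['gripper_width'],np.round(st['joint_positions'],1))
E
python3 e.py w1 guard_handle guard_lip
```

```text
[[0.985, 0.166, 0.041, 472.241], [-0.171, 0.952, 0.254, -255.336], [0.003, -0.257, 0.966, 474.535], [0.0, 0.0, 0.0, 1.0]]
guard_handle [([145.2, 264.0], 0.9), ([277.7, 165.7], 0.68), ([434.4, 118.6], 0.61)]
guard_lip [([191.4, 274.6], 0.91), ([326.0, 155.2], 0.81)]
3.2 [ 459.8842109  -320.90497335  331.33282123] [ 1.79991198e+02  3.26518612e-03 -1.00810658e+01] [ 0.37892813 -0.9526987  -0.37095946] 0.600696796959312 [-36.1  12.9  95.7  -0.   71.3 -26. ]
```

View pics/w1.png

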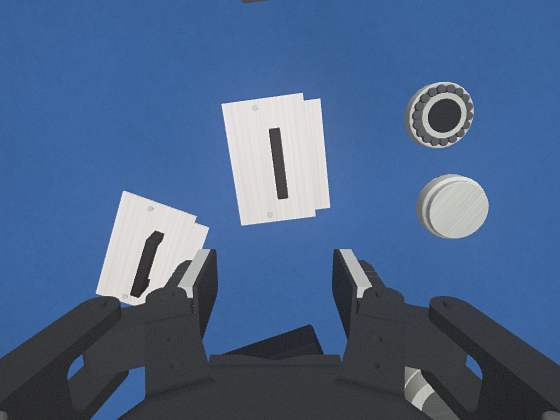

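>>> send_rows(
  motion=[
    [[20, 35, 0, 0, 0, 2, 0.4], [40, 70, 0, 0, 0, 4, 0.4], [60, 105, 0, 0, 0, 6, 0.4]],
  ],
)

```text
time: 3.45
tcp_pos: [518.6, -217.3, 331.2]
orientation: [180.0, 0.0, -4.4]
wrist_force: [0.6, -0.8, -0.3]
gripper_width: 0.6
```

```bash
python3 e.py w2 guard_handle guard_lip slot_end stop_center
```

```text
[[0.997, 0.075, 0.019, 523.591], [-0.078, 0.964, 0.256, -151.738], [0.0, -0.257, 0.966, 473.41], [0.0, 0.0, 0.0, 1.0]]
guard_handle [([242.9, 242.0], 0.93)]
guard_lip [([287.5, 233.3], 0.71)]
slot_end [([286.5, 85.1], 0.82), ([239.9, 239.9], 0.63)]
stop_center []
3.7 [ 518.44570908 -217.78375402  331.17497691] [ 1.79972214e+02  3.38808497e-02 -4.28009169e+00] [-0.06612197 -0.1758068   1.38387042] 0.5979146497813763 [-24.   13.1  95.6  -0.   71.4 -19.7]
```

>>> send_rows(
  motion=[
    [[5, 35, 0, 0, 0, 2, 0.4], [10, 70, 0, 0, 0, 2, 0.4], [15, 105, 0, 0, 0, 2, 0.4], [18, 140, 0, 0, 0, 2, 0.4], [18, 150, 0, 0, 0, 2, 0.4]],
  ],
)

```text
time: 4.12
tcp_pos: [536.7, -65.4, 331.3]
orientation: [-179.9, 0.0, -2.3]
wrist_force: [-0.5, 0.2, -0.3]
gripper_width: 0.602
```

```bash
python3 e.py w3 table_top slot_end ledge fence stop_center
```

```text
[[0.999, 0.04, 0.01, 539.306], [-0.041, 0.966, 0.255, 0.099], [0.001, -0.256, 0.967, 473.559], [0.0, 0.0, 0.0, 1.0]]
table_top [([282.2, 141.6], 0.77), ([223.3, 143.7], 0.3)]
slot_end [([277.0, 211.4], 0.7)]
ledge [([329.3, 141.3], 0.91)]
fence [([273.2, 137.2], 0.33), ([331.1, 142.2], 0.2)]
stop_center [([279.6, 95.5], 0.74), ([278.9, 141.3], 0.29)]
4.4167 [536.89164585 -68.81897891 331.31157314] [ 1.79971223e+02  2.97111223e-03 -2.33747415e+00] [-0.51406136 -0.40304058  0.49887877] 0.600709869800136 [-8.5 11.1 98.1 -0.  70.8 -6.2]
```

View pics/w2.png

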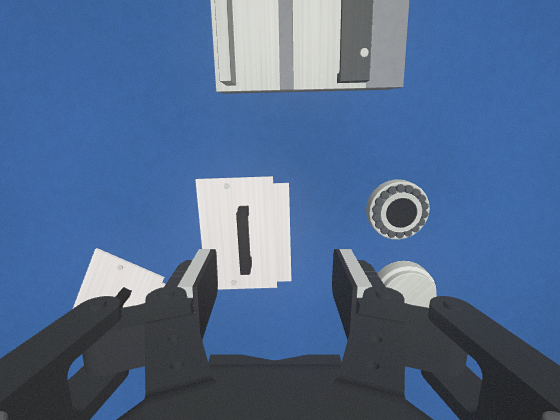

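View pics/w3.png

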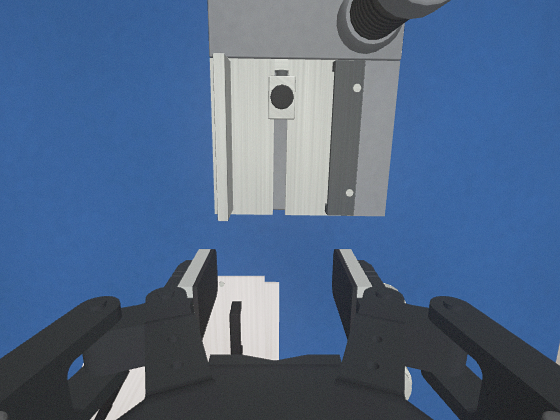

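```bash
cat > z.py <<'E'
import sys,cv2
n=sys.argv[1];x0,y0,x1,y1=map(int,sys.argv[2:6])
im=cv2.imread(f'pics/{n}.png')[y0:y1,x0:x1];k=min(800/(x1-x0),600/(y1-y0))
cv2.imwrite(f'pics/{n}_z{x0}_{y0}.png',cv2.resize(im,None,fx=k,fy=k,interpolation=cv2.INTER_CUBIC));print(k)
E
python3 z.py w3 200 40 420 230; python3 z.py w2 180 50 440 300;python3 z.py w1 200 80 360 240
```

```text
3.1578947368421053
2.4
3.75
```

View pics/w3_z200_40.png

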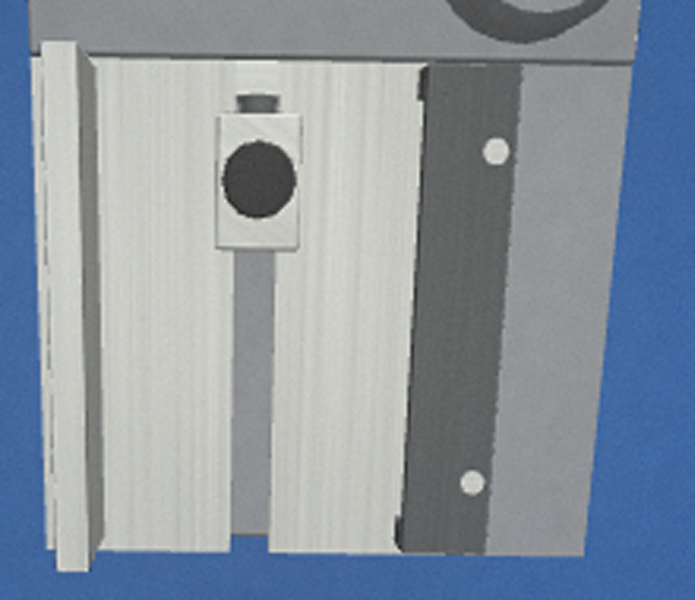

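View pics/w2_z180_50.png

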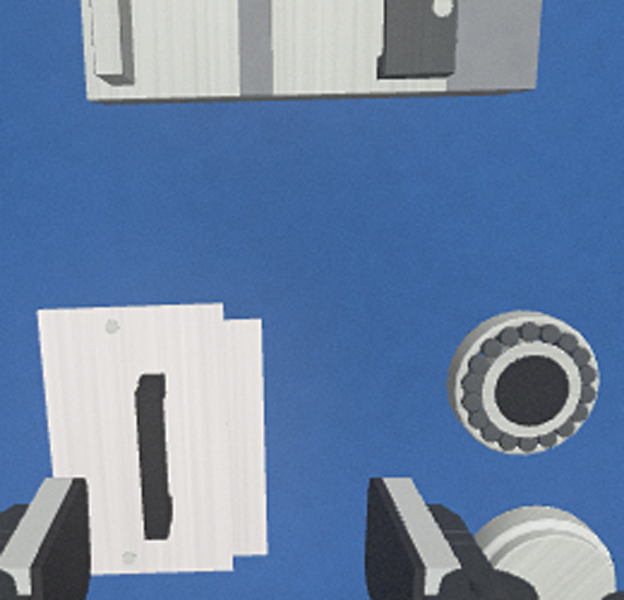

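View pics/w1_z200_80.png

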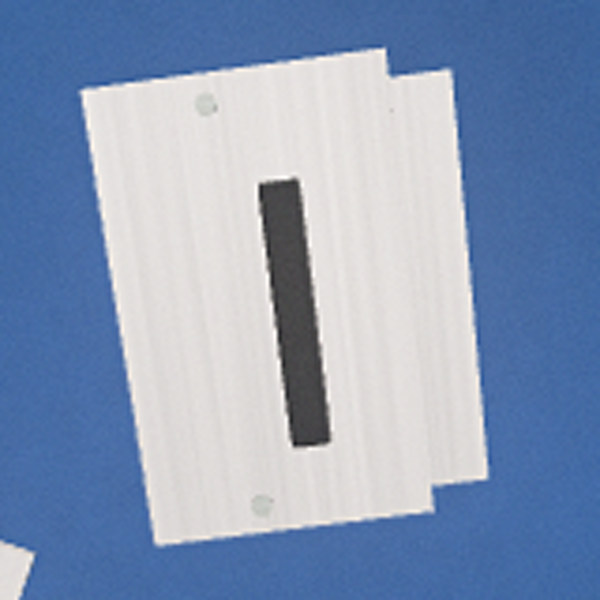

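```bash
cat > f.py <<'E'
from h import *
import pickle
from scipy.optimize import least_squares
W={n:pickle.load(open(n+'.pkl','rb')) for n in('w1','w2','w3')}
off={'w1':(200,80,3.75),'w2':(180,50,2.4),'w3':(200,40,3.1579)}
def T(p,q):
    c,s=np.cos(p[2]),np.sin(p[2]);return np.array([p[0]+c*q[0]-s*q[1],p[1]+s*q[0]+c*q[1],q[2]+p[3]])
def fit(L,p0):
    L=[(W[n],(off[n][0]+u/off[n][2],off[n][1]+v/off[n][2]),q) for n,u,v,q in L]
    f=lambda p:np.concatenate([np.array(proj(s,T(p,q)))-u for s,u,q in L])
    r=least_squares(f,p0,loss='soft_l1');print(np.round(r.x[[0,1,3]],1),np.degrees(r.x[2]));print(np.round(f(r.x).reshape(-1,2),1).tolist());return r.x
st=fit([('w3',231,551,(0,-95,50)),('w3',269,552,(16,-95,50)),('w3',57,571,(-63,-89,100)),('w3',89,571,(-51,-89,100)),('w3',42,41,(-63,89,100)),('w3',76,42,(-51,89,100)),('w3',404,553,(67,-89,70)),('w3',428,65,(67,89,70)),
 ('w2',240,96,(0,-95,50)),('w2',272,96,(16,-95,50)),('w2',96,75,(-63,-89,100)),('w2',121,74,(-51,-89,100)),('w2',384,75,(67,-89,70))],[537,-29,0,0])
print('stop')
sp=fit([('w3',217,114,(-14,22,23)),('w3',299,113,(14,22,23)),('w3',299,249,(14,-22,23)),('w3',217,250,(-14,-22,23)),('w3',258.5,179.5,(0,0,40))],[545,18,0,73])
c,s=np.cos(st[2]),np.sin(st[2]);d=sp[:2]-st[:2];print('stop in stand',c*d[0]+s*d[1],-s*d[0]+c*d[1])
g=fit([('w1',81,92,(-65,85,5)),('w1',385,48,(43,85,5)),('w1',452,69,(65,75,5)),('w1',488,479,(65,-75,5)),('w1',434,513,(43,-85,5)),('w1',157,546,(-65,-85,5)),('w1',259,183,(-7,45,42)),('w1',298,180,(7,45,42)),('w1',330,443,(7,-45,42)),('w1',292,447,(-7,-45,42)),
 ('w2',38,310,(-65,85,5)),('w2',222,303,(43,85,5)),('w2',262,319,(65,75,5)),('w2',267,554,(65,-75,5)),('w2',233,571,(43,-85,5))],[464,-312,0,0])
E
python3 f.py
```

```text
[537.8 -26.6  -1.2] -3.149821481129371
[[-0.3, 0.1], [0.0, -0.0], [-0.1, 0.0], [0.2, 0.2], [-0.3, 0.1], [0.7, -0.1], [-0.8, -0.0], [0.2, -0.7], [-0.1, -0.1], [0.1, -0.4], [-0.3, 0.3], [0.8, 0.4], [-0.0, 0.2]]
stop
[548.2  20.1  66.4] -1.9150189561266953
[[-0.3, -0.0], [0.2, 0.1], [-0.1, 0.0], [0.1, -0.1], [0.2, 0.0]]
stop in stand 7.767029257714821 47.210988377398536
[ 469.  -314.7   -1.1] -2.432288161104037
[[-0.1, -0.8], [0.1, -0.2], [-0.3, -0.1], [0.1, -0.3], [-0.1, -0.8], [-0.5, -0.2], [-0.4, 0.9], [0.4, 0.2], [0.5, 0.2], [0.0, 0.5], [-0.3, 0.2], [0.5, 0.4], [-0.2, 0.3], [0.1, 0.1], [-0.0, -0.6]]
```

>>> send_rows(
  motion=[
    [[4, 30, -20, 0, 0, -0.8, 0.4], [8, 60, -50, 0, 0, -0.8, 0.4], [11.5, 88, -85, 0, 0, -0.8, 0.4], [11.5, 88, -120, 0, 0, -0.8, 0.4], [11.5, 88, -155, 0, 0, -0.8, 0.4], [11.5, 88, -180, 0, 0, -0.8, 0.4], [11.5, 88, -180, 0, 0, -0.8, 0.4], [11.5, 88, -180, 0, 0, -0.8, 0.4]],
  ],
)

```text
time: 5.08
tcp_pos: [548.0, 19.9, 150.5]
orientation: [180.0, 0.2, -3.1]
wrist_force: [0.2, -0.0, 1.2]
gripper_width: 0.605
```

```bash
python3 e.py w4
python3 - <<'E'
from h import *
st=manip.read_state();print(st['time'],st['tcp_pos'],st['orientation'])
E
```

```text
[[0.998, 0.053, 0.016, 551.911], [-0.055, 0.965, 0.256, 85.491], [-0.002, -0.257, 0.966, 292.648], [0.0, 0.0, 0.0, 1.0]]
5.1333 [549.27356924  20.00795026 152.05035543] [ 1.79994944e+02 -2.24998972e-02 -3.09049702e+00] [0.04187    0.27214685 0.47462606] 0.600929929079078 [  0.8  24.1 106.2  -0.   49.6   3.9]
5.1333 [549.27356924  20.00795026 152.05035543] [ 1.79994944e+02 -2.24998972e-02 -3.09049702e+00]
```

View pics/w4.png

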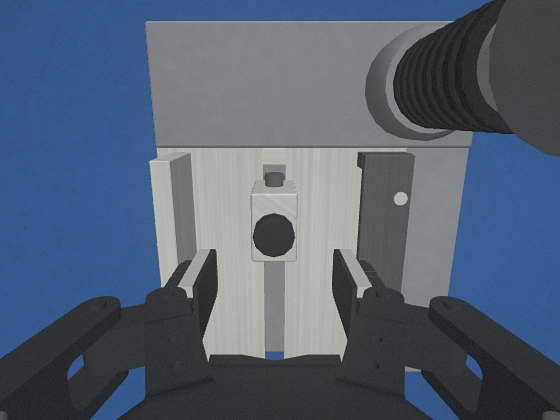

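>>> send_rows(
  motion=[
    [[0, 0, -30, 0, 0, 0, 0.4], [0, 0, -60, 0, 0, 0, 0.4], [0, 0, -80, 0, 0, 0, 0.4], [0, 0, -88, 0, 0, 0, 0.4], [0, 0, -88, 0, 0, 0, 0.8], [0, 0, -88, 0, 0, 0, 0.8], [0, 0, -88, 0, 0, 0, 0.8], [0, 0, -88, 0, 0, 0, 0.8], [0, 0, -88, 0, 0, 0, 0.8]],
  ],
  force=50,
)

```text
time: 5.88
tcp_pos: [549.5, 20.9, 65.0]
orientation: [180.0, -0.1, -3.0]
wrist_force: [-2.4, -2.7, 7.5]
gripper_width: 0.319
```

>>> send_rows(
  motion=[
    [[-0.5, -10, 0.5, 0, 0, 0, 0.8], [-1.4, -25, 0.5, 0, 0, 0, 0.8], [-2.5, -45, 0.5, 0, 0, 0, 0.8], [-3.6, -65, 0.5, 0, 0, 0, 0.8], [-4.7, -85, 0.5, 0, 0, 0, 0.8]],
  ],
)

```text
time: 6.3
tcp_pos: [544.8, -64.4, 65.0]
orientation: [-180.0, -0.1, -3.0]
wrist_force: [-0.1, 4.0, 2.4]
gripper_width: 0.321
```

>>> send_rows(
  motion=[
    [[-1.1, -20, 0, 0, 0, 0, 0.8], [-2.2, -40, 0, 0, 0, 0, 0.8], [-3.3, -60, 0, 0, 0, 0, 0.8], [-4.4, -80, 0, 0, 0, 0, 0.8], [-5.5, -100, 0, 0, 0, 0, 0.8], [-6.6, -120, 0, 0, 0, 0, 0.8], [-6.6, -135, 0, 0, 0, 0, 0.8], [-6.6, -140, 0, 0, 0, 0, 0.8]],
  ],
)

```text
time: 6.97
tcp_pos: [537.6, -206.4, 64.2]
orientation: [180.0, -0.1, -3.1]
wrist_force: [0.2, -0.4, -3.6]
gripper_width: 0.324
```

```bash
cat > g.py <<'E'
from h import *
import sys,pickle
s=snap(sys.argv[1],sys.argv[2]+'.png');pickle.dump(s,open(sys.argv[2]+'.pkl','wb'))
st=manip.read_state();print(st['time'],st['tcp_pos'],st['orientation'],st['wrist_force'],st['gripper_width'],np.round(st['joint_positions'],1))
E
python3 g.py scene s1; python3 z.py s1 200 170 440 350; python3 e.py w5
```

```text
7.0167 [ 537.54581633 -206.1150541    64.0695102 ] [ 1.79963461e+02 -6.72759040e-02 -3.11684368e+00] [-0.04699257 -0.04471668 -4.21378297] 0.31406440858973356 [-22.2  33.8 104.9  -0.   41.3 -19. ]
3.3333333333333335
[[0.998, 0.054, 0.012, 540.917], [-0.055, 0.965, 0.257, -140.429], [0.002, -0.257, 0.966, 206.204], [0.0, 0.0, 0.0, 1.0]]
7.0667 [ 537.37358927 -204.89519866   63.94295418] [ 1.79993336e+02 -3.30443796e-02 -3.09919289e+00] [-0.9073277  -0.8654764  -4.06105248] 0.3237685209546725 [-22.1  33.8 104.9   0.   41.3 -19. ]
```

View pics/s1_z200_170.png

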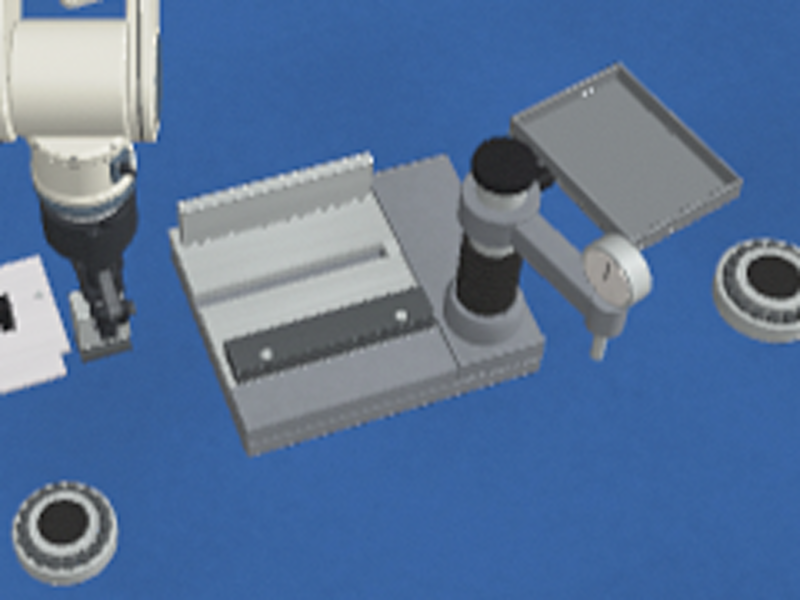

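View pics/w5.png

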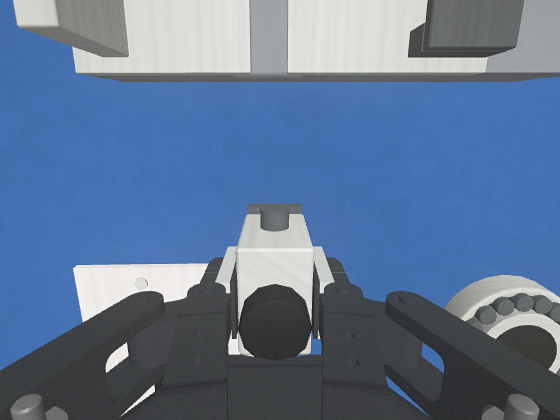

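Run:
```python
from h import *
import pickle
s=pickle.load(open('s1.pkl','rb'))
for p in [(512,123),(620,65),(742,183),(635,245)]: print(np.round(atz(s,(200+p[0]/3.3333,170+p[1]/3.3333),24),0))
s=pickle.load(open('S.pkl','rb'))['side']
for p in [(222,325),(296,325),(297,374),(220,374)]: print(np.round(atz(s,p,24),0))
```

```text
[441. 236.  24.]
[412. 370.  24.]
[587. 401.  24.]
[613. 272.  24.]
[604. 273.  24.]
[423. 242.  24.]
[403. 390.  24.]
[573. 419.  24.]
```

>>> send_rows(
  motion=[
    [[0, 0, 30, 0, 0, 0, 0.8], [-15, 0, 65, 0, 0, 0, 0.8], [-35, 0, 100, 0, 0, 0, 0.8], [-60, 15, 125, 0, 0, 0, 0.8], [-80, 45, 130, 0, 0, 0, 0.8], [-95, 80, 130, 0, 0, 0, 0.8], [-100, 118, 130, 0, 0, 0, 0.8], [-100, 156, 130, 0, 0, 0, 0.8], [-100, 194, 130, 0, 0, 0, 0.8], [-100, 232, 130, 0, 0, 0, 0.8], [-100, 270, 130, 0, 0, 0, 0.8], [-100, 308, 130, 0, 0, 0, 0.8]],
  ],
)

```text
time: 8.07
tcp_pos: [436.1, 106.7, 194.0]
orientation: [-180.0, -0.0, -2.9]
wrist_force: [1.1, -0.2, -4.1]
gripper_width: 0.32
```

>>> send_rows(
  motion=[
    [[5, 35, 0, 0, 0, 0, 0.8], [15, 70, 0, 0, 0, 0, 0.8], [25, 105, 0, 0, 0, 0, 0.8], [33, 125, 0, 0, 0, 0, 0.8], [33, 125, 0, 0, 0, 0, 0.8]],
  ],
)

```text
time: 8.48
tcp_pos: [471.2, 234.0, 194.2]
orientation: [-179.9, -0.1, -2.8]
wrist_force: [0.3, 0.1, -4.0]
gripper_width: 0.32
```

```bash
python3 e.py w6 tray
```

```text
[[0.999, 0.048, 0.009, 473.99], [-0.049, 0.966, 0.254, 299.249], [0.003, -0.254, 0.967, 336.49], [0.0, 0.0, 0.0, 1.0]]
tray [([310.7, 92.6], 0.61)]
8.5833 [469.18481661 230.21692927 193.41312177] [ 1.79970618e+02  6.10655875e-02 -2.83700612e+00] [-0.04753553 -0.53303968 -4.98608519] 0.3220362285047487 [ 24.8  18.6 108.    0.   53.4  27.7]
```

View pics/w6.png

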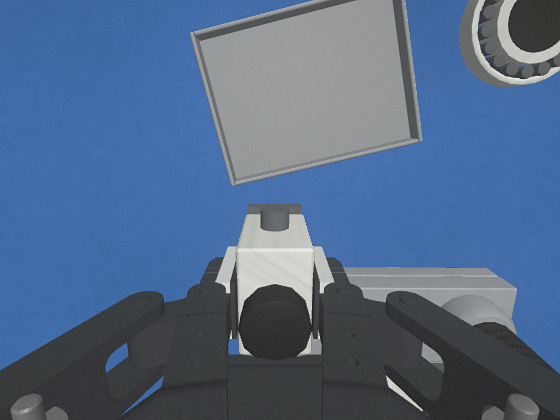

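Run:
```python
from h import *
import pickle
s=pickle.load(open('w6.pkl','rb'))
for p in [(192,34),(421,140),(233,184)]: print(np.round(atz(s,p,24),0))
print(atz(s,(310.7,92.6),2))
```

```text
[410. 370.  24.]
[606. 273.  24.]
[434. 242.  24.]
[509.93120372 320.35890751   2.        ]
```

>>> send_rows(
  motion=[
    [[13, 30, 0, 0, 0, 4, 0.8], [26, 60, -10, 0, 0, 8, 0.8], [38.5, 90, -35, 0, 0, 13, 0.8], [38.5, 90, -70, 0, 0, 13, 0.8], [38.5, 90, -105, 0, 0, 13, 0.8], [38.5, 90, -135, 0, 0, 13, 0.8], [38.5, 90, -147, 0, 0, 13, 0.8], [38.5, 90, -152, 0, 0, 13, 0.8], [38.5, 90, -154, 0, 0, 13, 0.8], [38.5, 90, -154, 0, 0, 13, 0.8]],
  ],
)

```text
time: 9.42
tcp_pos: [509.5, 319.1, 41.0]
orientation: [-180.0, -0.1, 10.0]
wrist_force: [1.0, -0.2, -3.3]
gripper_width: 0.325
```

>>> send_rows(
  motion=[
    [[0, 0, -1, 0, 0, 0, 0.8], [0, 0, -2, 0, 0, 0, 0.8], [0, 0, -2, 0, 0, 0, 0.8]],
  ],
)

```text
time: 9.67
tcp_pos: [509.5, 319.4, 39.1]
orientation: [-180.0, -0.1, 10.0]
wrist_force: [0.2, 0.1, -3.6]
gripper_width: 0.321
```

>>> send_rows(
  motion=[
    [[0, 0, -0.7, 0, 0, 0, 0.8], [0, 0, -1.4, 0, 0, 0, 0.8], [0, 0, -1.4, 0, 0, 0, 0.8]],
  ],
)

```text
time: 9.92
tcp_pos: [509.3, 319.4, 38.0]
orientation: [-180.0, -0.1, 10.0]
wrist_force: [-1.6, -1.0, 8.3]
gripper_width: 0.319
```

Contact. Release and rise.

>>> send_rows(
  motion=[
    [[0, 0, 0.3, 0, 0, 0, 0.55], [0, 0, 0.3, 0, 0, 0, 0.4], [0, 0, 0.3, 0, 0, 0, 0.3], [0, 0, 0.3, 0, 0, 0, 0.3], [0, 0, 25, 0, 0, 0, 0.3], [0, 0, 60, 0, 0, 0, 0.3], [0, 0, 100, 0, 0, 0, 0.3], [0, 0, 140, 0, 0, 0, 0.3], [-10, -20, 170, 0, 0, -6, 0.35], [-30, -50, 180, 0, 0, -12, 0.35]],
  ],
)

```text
time: 10.75
tcp_pos: [482.8, 271.7, 221.8]
orientation: [-179.7, -0.5, -2.2]
wrist_force: [0.7, -0.6, 0.5]
gripper_width: 0.656
```

```bash
python3 e.py w7
```

```text
[[0.999, 0.041, -0.0, 483.858], [-0.039, 0.967, 0.251, 336.588], [0.01, -0.251, 0.968, 364.33], [0.0, 0.0, 0.0, 1.0]]
10.8 [476.55259736 265.39539023 220.29465819] [ 1.79993747e+02 -1.27091164e-01 -2.63011955e+00] [-4.95337707 -4.25810809 -0.54158957] 0.6517729423985938 [ 2.790e+01  1.830e+01  1.041e+02 -1.000e-01  5.740e+01  3.060e+01]
```

View pics/w7.png

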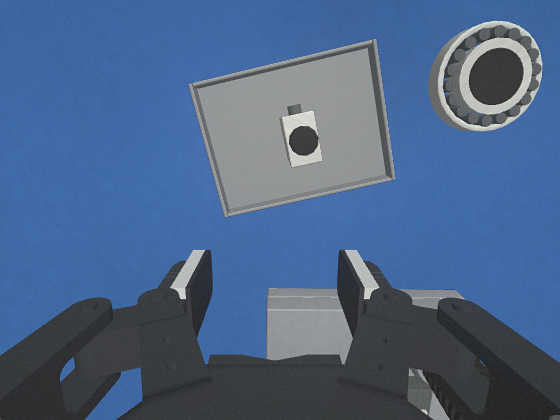

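>>> send_rows(
  motion=[
    [[-10, -38, 10, 0, 0, 0, 0.5], [-20, -76, 20, 0, 0, 0, 0.5], [-30, -114, 30, 0, 0, 0, 0.5], [-40, -152, 30, 0, 0, 0, 0.5], [-40, -192, 30, 0, 0, 0, 0.5], [-40, -232, 30, 0, 0, 0, 0.5], [-40, -272, 30, 0, 0, 0, 0.5], [-40, -312, 30, 0, 0, 0, 0.5], [-40, -352, 30, 0, 0, 0, 0.5], [-40, -392, 30, 0, 0, 0, 0.5], [-38, -432, 30, 0, 0, 0, 0.5], [-30, -470, 20, 0, 0, 0, 0.5]],
  ],
)

```text
time: 11.8
tcp_pos: [448.5, -203.4, 237.5]
orientation: [179.9, -0.1, -2.0]
wrist_force: [0.9, 0.7, 0.4]
gripper_width: 0.501
```

>>> send_rows(
  motion=[
    [[10, -38, -20, 0, 0, 0, 0.5], [20, -70, -50, 0, 0, 0, 0.5], [20, -90, -80, 0, 0, 0, 0.5], [20, -92, -90, 0, 0, 0, 0.5], [20, -92, -90, 0, 0, 0, 0.5]],
  ],
)

```text
time: 12.22
tcp_pos: [466.5, -292.9, 142.8]
orientation: [-179.8, 0.3, -2.1]
wrist_force: [-0.2, 0.9, 0.3]
gripper_width: 0.499
```

```bash
python3 e.py w8
```

```text
[[0.999, 0.036, 0.014, 469.716], [-0.038, 0.967, 0.253, -227.738], [-0.005, -0.253, 0.967, 285.181], [0.0, 0.0, 0.0, 1.0]]
12.2667 [ 467.44699316 -292.41190509  144.72756457] [-179.86195363    0.2118886    -2.05698997] [ 0.28476702  0.03869207 -0.65804226] 0.49765497456262814 [-33.3  25.  106.1   0.   49.2 -31.2]
```

View pics/w8.png

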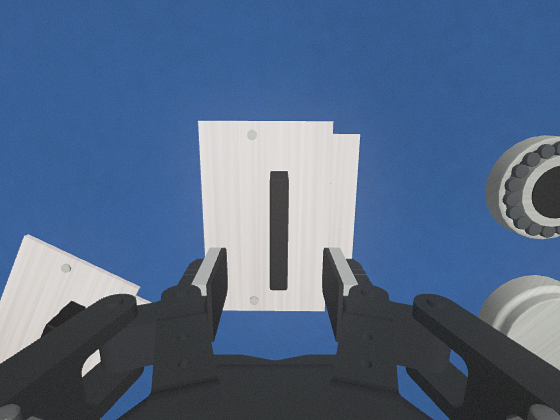

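>>> send_rows(
  motion=[
    [[1.5, -30, -30, 0, 0, -0.4, 0.5], [1.5, -30, -65, 0, 0, -0.4, 0.5], [1.5, -30, -100, 0, 0, -0.4, 0.5], [1.5, -30, -122, 0, 0, -0.4, 0.5], [1.5, -30, -129, 0, 0, -0.4, 0.5], [1.5, -30, -129, 0, 0, -0.4, 0.6], [1.5, -30, -129, 0, 0, -0.4, 1], [1.5, -30, -129, 0, 0, -0.4, 1], [1.5, -30, -129, 0, 0, -0.4, 1], [1.5, -30, -129, 0, 0, -0.4, 1], [1.5, -30, -129, 0, 0, -0.4, 1]],
  ],
  force=70,
)

```text
time: 13.18
tcp_pos: [471.7, -323.4, 19.7]
orientation: [179.9, -0.2, -2.4]
wrist_force: [0.1, 2.9, 8.6]
gripper_width: 0.148
```

```bash
python3 e.py w9
```

```text
[[0.999, 0.042, 0.007, 473.925], [-0.043, 0.965, 0.258, -257.537], [0.004, -0.258, 0.966, 161.82], [0.0, 0.0, 0.0, 1.0]]
13.2333 [ 471.65202365 -323.41058953   19.75815255] [ 1.79910937e+02 -1.69641988e-01 -2.39501122e+00] [0.26927399 2.8262137  8.00219155] 0.14897688098801376 [-35.6  37.8 105.8   0.   36.2 -33.3]
```

View pics/w9.png

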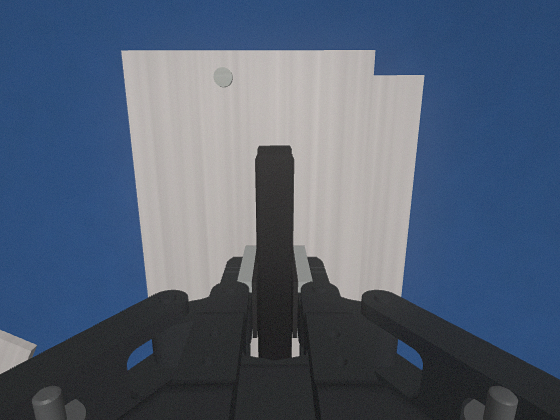

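>>> send_rows(
  motion=[
    [[0, 0, 0, 0, 0, 0, 0.7], [0, 0, 0, 0, 0, 0, 0.7], [0, 0, 0, 0, 0, 0, 0.7], [0, 0, 0, 0, 0, 0, 0.7]],
  ],
)

```text
time: 13.57
tcp_pos: [470.4, -323.1, 17.8]
orientation: [180.0, -0.0, -2.4]
wrist_force: [-0.3, -1.1, 0.4]
gripper_width: 0.298
```

```bash
python3 e.py w10
```

```text
[[0.999, 0.042, 0.01, 473.068], [-0.043, 0.966, 0.257, -257.435], [0.001, -0.257, 0.966, 159.91], [0.0, 0.0, 0.0, 1.0]]
13.6167 [ 470.35552955 -323.03064042   17.59209941] [ 1.79990358e+02 -1.44740231e-02 -2.40605868e+00] [-0.44099486  1.04004853 -0.01698404] 0.2982007052553449 [-35.7  38.  105.8  -0.   36.1 -33.3]
```

View pics/w10.png

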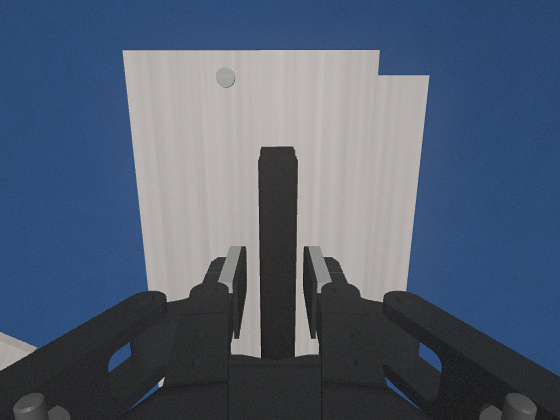

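>>> send_rows(
  motion=[
    [[1, 0, -4, 0, 0, 0, 0.7], [1, 0, -4, 0, 0, 0, 0.7], [1, 0, -4, 0, 0, 0, 1], [1, 0, -4, 0, 0, 0, 1], [1, 0, -4, 0, 0, 0, 1], [1, 0, -4, 0, 0, 0, 1], [1, 0, -4, 0, 0, 0, 1]],
  ],
)

```text
time: 14.2
tcp_pos: [471.1, -322.8, 13.2]
orientation: [-180.0, 0.0, -2.4]
wrist_force: [0.1, -0.8, -2.3]
gripper_width: 0.154
```

>>> send_rows(
  motion=[
    [[0, 0, 10, 0, 0, 0, 1], [0, 0, 30, 0, 0, 0, 1], [0, 0, 60, 0, 0, 0, 1], [0, 0, 95, 0, 0, 0, 1], [0, 0, 130, 0, 0, -0.7, 1], [5, 15, 160, 0, 0, -0.7, 1], [15, 40, 185, 0, 0, -0.7, 1], [25, 65, 200, 0, 0, -0.7, 1], [35, 85, 205, 0, 0, -0.7, 1], [40, 100, 205, 0, 0, -0.7, 1], [40, 100, 205, 0, 0, -0.7, 1]],
  ],
)

```text
time: 15.12
tcp_pos: [511.9, -220.3, 219.6]
orientation: [-180.0, -0.1, -3.0]
wrist_force: [-0.5, -0.5, -4.3]
gripper_width: 0.149
```

>>> send_rows(
  motion=[
    [[0, 0, 0, 0.3, 5, 0, 1], [0, 0, 0, 0.6, 10, 0, 1], [0, 0, 0, 0.8, 15, 0, 1], [0, 0, 0, 1.1, 20, 0, 1], [0, 0, 0, 1.4, 25, 0, 1], [0, 0, 0, 1.65, 30, 0, 1], [0, 0, 0, 1.65, 30, 0, 1], [0, 0, 0, 1.65, 30, 0, 1]],
  ],
)

```text
time: 15.78
tcp_pos: [511.3, -223.1, 217.1]
orientation: [-179.9, 30.0, -3.1]
wrist_force: [-0.1, -0.2, -3.7]
gripper_width: 0.154
```

```bash
python3 e.py w11; python3 g.py side d1; python3 z.py d1 240 60 520 270
```

```text
[[0.865, -0.075, 0.496, 586.063], [-0.047, 0.972, 0.229, -161.562], [-0.5, -0.221, 0.838, 340.269], [0.0, 0.0, 0.0, 1.0]]
15.8333 [ 510.93728121 -223.15922022  217.85509332] [-179.94272293   29.9800506    -3.09426142] [-0.02908244  0.20348638 -3.39499335] 0.15658660358433746 [-20.3  33.8  85.1  -8.4  90.  -15. ]
15.8833 [ 510.77101164 -223.18908194  218.44567514] [-179.95971242   29.95153619   -3.11274846] [ 0.31215     0.32878141 -3.87857756] 0.14971442923919503 [-20.3  33.7  85.1  -8.4  90.  -15. ]
2.857142857142857
```

View pics/w11.png

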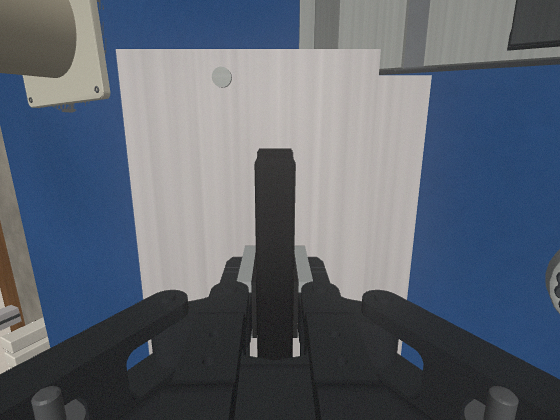

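View pics/d1_z240_60.png

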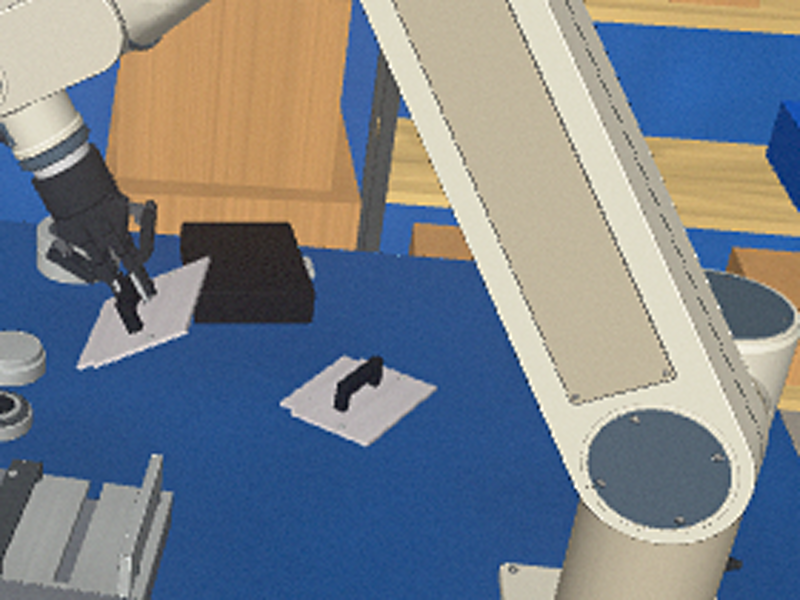

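```bash
cat > k.py <<'E'
from h import *
import pickle
from scipy.optimize import least_squares
from scipy.spatial.transform import Rotation as Ro
s=pickle.load(open('w11.pkl','rb'))
tcp=np.array([510.9,-223.1,217.8]);R0=Ro.from_euler('xyz',[0,30,-3.1],degrees=True)
pts=[((117,50),(-65,85,-27)),((378,49),(43,85,-27)),((380,74),(43,75,-27)),((431.5,77),(65,75,-27)),((257,150),(-7,45,10)),((294,150),(7,45,10)),((410,290),None)]
pts=pts[:6]
def T(p,q): return tcp+R0.apply(p[:3]+Ro.from_euler('xyz',p[3:],degrees=True).apply(q))
f=lambda p:np.concatenate([np.array(proj(s,T(p,q)))-u for u,q in pts]+[p[3:]*0.3])
r=least_squares(f,[0,8,19,0,0,0]);print(np.round(r.x,1));print(np.round(r.fun,1))
print('lip bottom mid',T(r.x,(65,0,-32)),'pred',tcp+R0.apply((65,8,-13)))
E
python3 k.py
```

```text
[ 1.3  9.6 22.  -3.8 -0.   0. ]
[ 0.6 -0.4  1.6  0.5 -1.8  1.1 -0.6 -1.9 -2.8  0.2  2.9  0.2 -1.1 -0.
  0. ]
lip bottom mid [ 563.68231207 -218.44781304  176.03933048] pred [ 561.05142015 -217.80438003  174.04166975]
```

>>> send_rows(
  motion=[
    [[6, 30, 0, 0, 0, 0, 1], [12, 65, 0, 0, 0, 0, 1], [20, 100, 0, 0, 0, 0, 1], [28, 135, 0, 0, 0, 0, 1], [34, 165, 0, 0, 0, 0, 1], [36, 183, 0, 0, 0, 0, 1], [36, 188, -20, 0, 0, 0, 1], [36, 188, -50, 0, 0, 0, 1], [36, 188, -75, 0, 0, 0, 1], [36, 188, -90, 0, 0, 0, 1], [36, 188, -90, 0, 0, 0, 1]],
  ],
)

```text
time: 16.8
tcp_pos: [545.1, -35.1, 126.4]
orientation: [-180.0, 30.3, -3.1]
wrist_force: [-0.1, -0.9, -3.1]
gripper_width: 0.147
```

```bash
python3 e.py w12; python3 g.py side d2; python3 z.py d2 180 160 340 300;python3 g.py scene s2; python3 z.py s2 200 170 380 320
```

```text
[[0.863, -0.075, 0.5, 620.382], [-0.047, 0.972, 0.229, 26.443], [-0.503, -0.221, 0.835, 249.154], [0.0, 0.0, 0.0, 1.0]]
16.85 [546.1730965  -35.23894805 128.08293506] [-179.96603338   30.15555096   -3.12643928] [ 0.53583284 -0.35068604 -3.27076019] 0.14900798773255464 [-4.6 39.8 87.6 -0.7 82.7 -1.2]
16.9 [547.26013155 -35.34227859 129.22693686] [-179.97031198   30.01740232   -3.13059208] [ 0.1696705   0.07152243 -3.41931744] 0.14777675585062905 [-4.6 39.8 87.5 -0.7 82.7 -1.2]
4.285714285714286
16.95 [547.97524451 -35.36128391 129.85495769] [-179.97319003   29.92062109   -3.12835219] [-0.08757637 -0.21122337 -3.38239043] 0.1488560905724459 [-4.6 39.7 87.5 -0.7 82.7 -1.2]
4.0
```

View pics/w12.png

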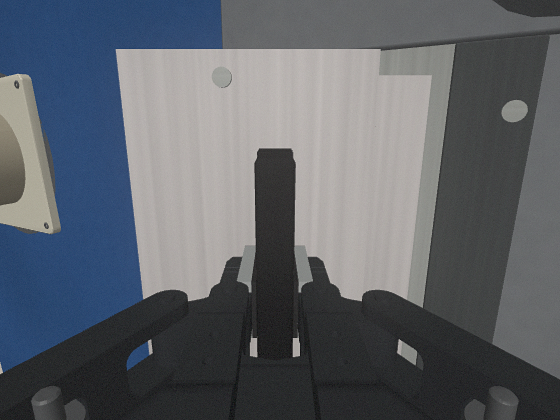

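View pics/d2_z180_160.png

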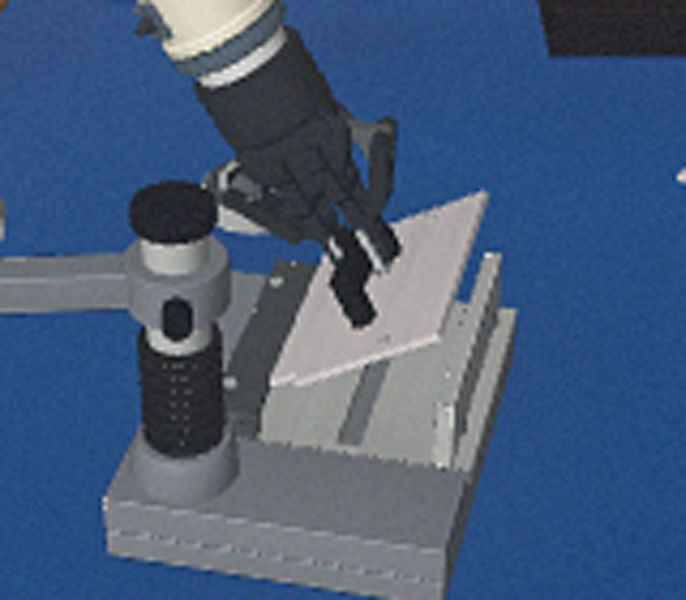

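View pics/s2_z200_170.png

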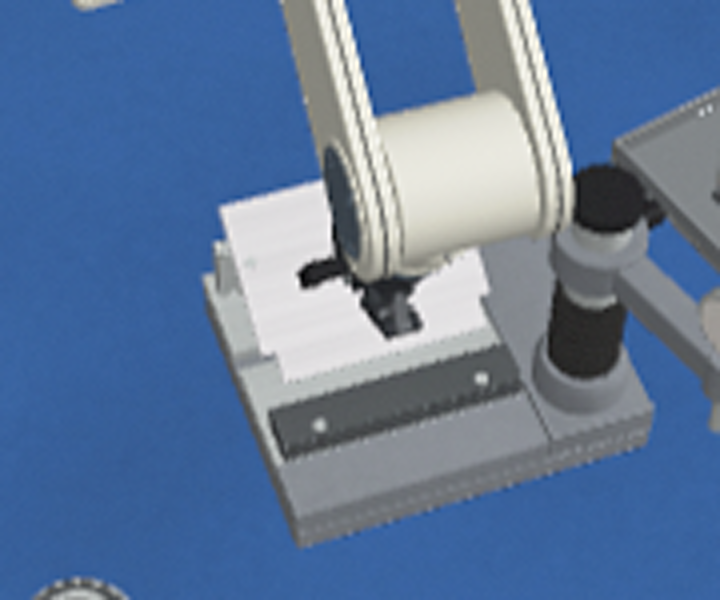

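>>> send_rows(
  motion=[
    [[0, 0, -12, 0, 0, 0, 1], [0, 0, -22, 0, 0, 0, 1], [0, 0, -28, 0, 0, 0, 1], [0, 0, -30, 0, 0, 0, 1], [0, 0, -30, 0, 0, 0, 1], [0, 0, -30, 0, 0, 0, 1]],
  ],
)

```text
time: 17.45
tcp_pos: [547.2, -34.9, 98.3]
orientation: [-180.0, 30.1, -3.1]
wrist_force: [-0.4, 0.5, -3.1]
gripper_width: 0.147
```

```bash
python3 e.py w13; python3 g.py side d3; python3 z.py d3 200 180 330 290
```

```text
[[0.865, -0.075, 0.497, 622.08], [-0.047, 0.972, 0.229, 26.733], [-0.5, -0.222, 0.837, 221.273], [0.0, 0.0, 0.0, 1.0]]
17.5 [547.42419889 -34.96338533  98.49547978] [-179.97618941   30.04008199   -3.09341075] [ 0.07975552  0.2164243  -3.89375264] 0.15284105237841455 [-4.5 42.1 87.9 -0.7 80.  -1.1]
17.55 [547.55175208 -34.94792693  98.65057683] [-179.97528528   30.01755573   -3.0945569 ] [ 0.62232655 -0.46543847 -3.57654146] 0.14992360241414204 [-4.5 42.1 87.9 -0.7 80.  -1.1]
5.454545454545454
```

View pics/w13.png

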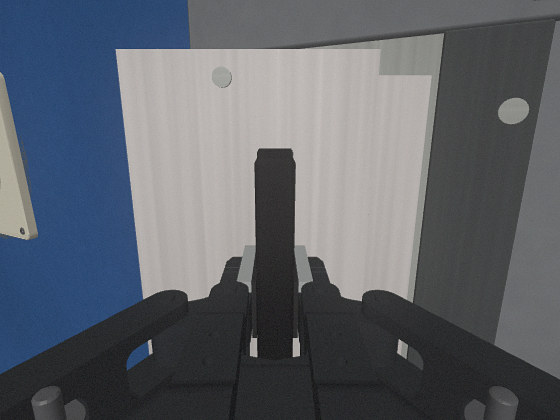

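View pics/d3_z200_180.png

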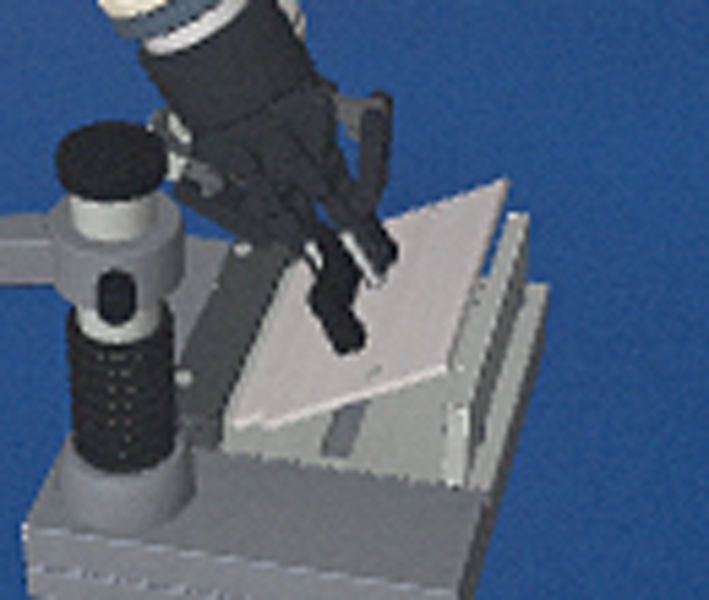

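```bash
python3 z.py w13 360 0 560 150
python3 - <<'E'
from h import *
import pickle
s=pickle.load(open('w13.pkl','rb'))
c,sn=np.cos(np.radians(-3.15)),np.sin(np.radians(-3.15))
def S2W(q): return np.array([537.8+c*q[0]-sn*q[1],-26.6+sn*q[0]+c*q[1],q[2]])
def W2S(p): d=p-np.array([537.8,-26.6,0]); return [c*d[0]+sn*d[1],-sn*d[0]+c*d[1],p[2]]
for q in [(67,89,70),(67,-89,70),(145,89,50),(0,-95,50)]: print(q,np.round(proj(s,S2W(q)),1), np.round(proj(s,S2W((q[0],q[1],q[2]-1.2))),1))
for u,z in [((431.5,75),58),((379,49),69),((379.5,75),69),((444,33),70)]: print(u,np.round(W2S(atz(s,u,z)),1))
E
```

```text
4.0
(67, 89, 70) [446.6  29.8] [446.9  30.5]
(67, -89, 70) [400.6 420.1] [401.1 418.3]
(145, 89, 50) [734.1  12.4] [731.7  13.4]
(0, -95, 50) [298.  360.4] [298.8 359.3]
(431.5, 75) [62.2 74.8 58. ]
(379, 49) [42.5 84.8 69. ]
(379.5, 75) [43.5 74.8 69. ]
(444, 33) [66.2 88.  70. ]
```

View pics/w13_z360_0.png

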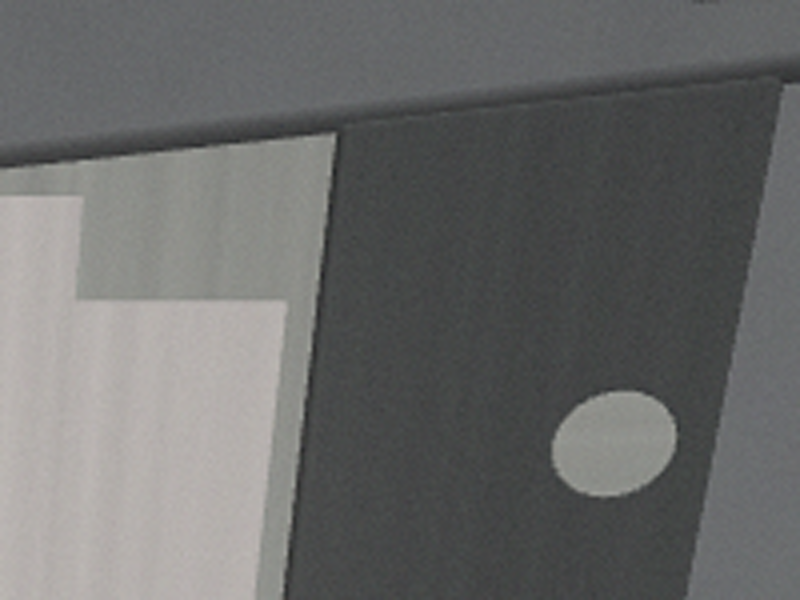

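>>> send_rows(
  motion=[
    [[0, -0.4, -1, 0, 0, 0, 1], [0, -0.8, -2.5, 0, 0, 0, 1], [0, -0.8, -3, 0, 0, 0, 1], [0, -0.8, -3, 0, 0, 0, 1]],
  ],
)

```text
time: 17.88
tcp_pos: [547.2, -35.8, 95.4]
orientation: [-180.0, 30.0, -3.1]
wrist_force: [0.1, -0.0, -3.7]
gripper_width: 0.155
```

>>> send_rows(
  motion=[
    [[2, -0.1, -0.5, 0, 0, 0, 1], [5, -0.3, -0.5, 0, 0, 0, 1], [8, -0.4, -0.5, 0, 0, 0, 1], [8, -0.4, -0.5, 0, 0, 0, 1]],
  ],
)

```text
time: 18.22
tcp_pos: [556.2, -36.2, 94.9]
orientation: [-180.0, 30.0, -3.1]
wrist_force: [0.1, -0.6, -3.1]
gripper_width: 0.15
```

>>> send_rows(
  motion=[
    [[2, -0.1, 0, 0, 0, 0, 1], [4, -0.2, 0, 0, 0, 0, 1], [6, -0.3, 0, 0, 0, 0, 1], [6, -0.3, 0, 0, 0, 0, 1]],
  ],
)

```text
time: 18.55
tcp_pos: [561.8, -36.5, 94.9]
orientation: [-180.0, 30.0, -3.1]
wrist_force: [0.8, -0.3, -3.0]
gripper_width: 0.15
```

```bash
python3 e.py w14
```

```text
[[0.865, -0.075, 0.496, 636.483], [-0.047, 0.972, 0.229, 25.201], [-0.5, -0.222, 0.837, 217.979], [0.0, 0.0, 0.0, 1.0]]
18.6 [561.48023175 -36.443334    94.90785585] [-179.97389774   30.03626807   -3.09983943] [ 0.68472468 -0.38414971 -3.36517748] 0.151578559848742 [-4.6 43.3 85.9 -0.7 80.8 -1.1]
```

View pics/w14.png

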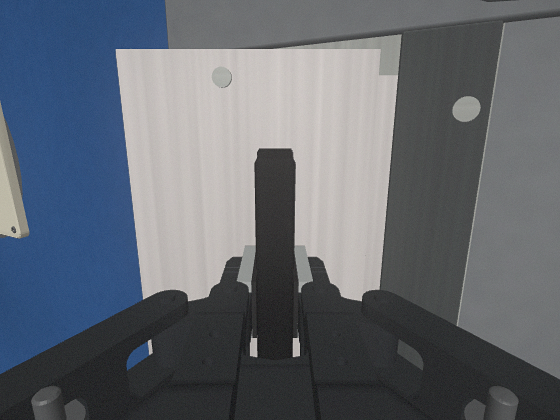

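>>> send_rows(
  motion=[
    [[-0.5, 0, -2.2, -0.14, -2.5, 0, 1], [-1.1, 0.1, -4.6, -0.27, -5, 0, 1], [-1.5, 0.1, -7, -0.41, -7.5, 0, 1], [-1.8, 0.1, -9.4, -0.55, -10, 0, 1], [-2.7, 0.15, -12, -0.69, -12.5, 0, 1], [-3.6, 0.2, -14.5, -0.82, -15, 0, 1], [-3.6, 0.2, -14.5, -0.82, -15, 0, 1]],
  ],
)

```text
time: 19.18
tcp_pos: [555.8, -36.1, 80.5]
orientation: [-180.0, 15.1, -3.1]
wrist_force: [-0.1, -0.8, -4.7]
gripper_width: 0.152
```

```bash
python3 g.py side d4; python3 z.py d4 200 180 330 290; python3 e.py w15
```

```text
19.2333 [556.48386166 -36.17516349  80.72367413] [-179.98019079   15.13290198   -3.10267706] [ 0.6048503  -0.118093   -3.59035064] 0.14838334850599286 [-4.7 37.  96.7 -0.5 61.5 -1.3]
5.454545454545454
[[0.964, -0.013, 0.265, 597.171], [-0.053, 0.969, 0.242, 27.361], [-0.26, -0.247, 0.933, 217.964], [0.0, 0.0, 0.0, 1.0]]
19.2833 [557.33151079 -36.2343147   80.76676248] [-179.98214056   15.10276947   -3.10126085] [-0.26883395  0.09972666 -4.49636419] 0.15713183592114385 [-4.7 37.  96.6 -0.5 61.5 -1.3]
```

View pics/d4_z200_180.png

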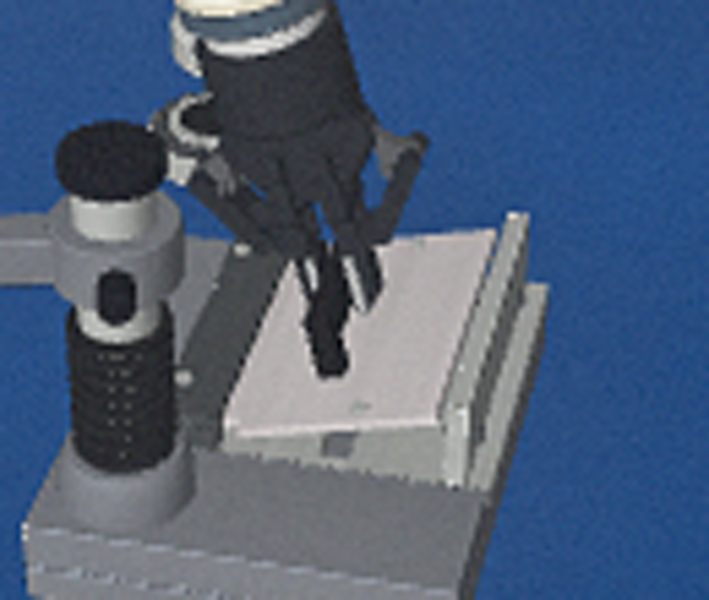

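View pics/w15.png

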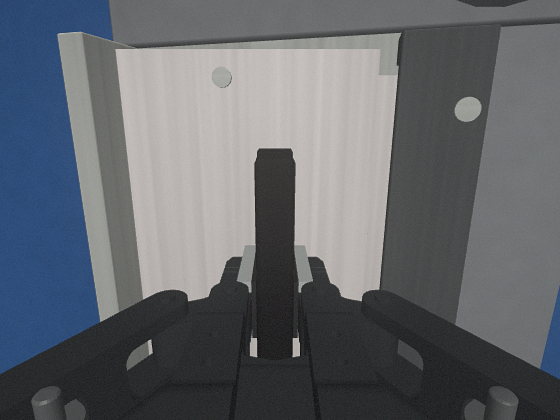

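>>> send_rows(
  motion=[
    [[-0.3, 0, -1.8, -0.09, -1.7, 0, 1], [-0.6, 0, -3.5, -0.18, -3.3, 0, 1], [-1.0, 0.1, -5.3, -0.27, -5, 0, 1], [-1.4, 0.1, -7.2, -0.37, -6.7, 0, 1], [-1.8, 0.1, -9.1, -0.46, -8.3, 0, 1], [-2.2, 0.1, -11, -0.55, -10, 0, 1], [-2.6, 0.15, -12.5, -0.62, -11.3, 0, 1], [-3.0, 0.15, -13.9, -0.69, -12.5, 0, 1], [-3.0, 0.15, -13.9, -0.69, -12.5, 0, 1], [-3.0, 0.15, -13.9, -0.69, -12.5, 0, 1]],
  ],
)

```text
time: 20.12
tcp_pos: [554.8, -36.1, 66.5]
orientation: [-180.0, 2.6, -3.1]
wrist_force: [0.1, 0.1, -3.1]
gripper_width: 0.152
```

>>> send_rows(
  motion=[
    [[-0.2, 0, -1, -0.05, -0.9, 0, 1], [-0.4, 0, -2, -0.1, -1.8, 0, 1], [-0.6, 0, -2.9, -0.14, -2.6, 0, 1], [-0.6, 0, -2.9, -0.14, -2.6, 0, 1], [-0.6, 0, -2.9, -0.14, -2.6, 0, 1]],
  ],
)

```text
time: 20.53
tcp_pos: [553.7, -36.1, 63.6]
orientation: [-180.0, -0.1, -3.1]
wrist_force: [-0.3, -0.1, -3.1]
gripper_width: 0.154
```

>>> send_rows(
  motion=[
    [[0, 0, -0.4, 0, 0, 0, 1], [0, 0, -0.8, 0, 0, 0, 1], [0, 0, -0.8, 0, 0, 0, 1]],
  ],
)

```text
time: 20.78
tcp_pos: [554.2, -36.1, 63.2]
orientation: [-180.0, -0.1, -3.1]
wrist_force: [-1.0, 0.3, 2.8]
gripper_width: 0.151
```

>>> send_rows(
  motion=[
    [[0, 0, -0.3, 0, 0, 0, 1], [0, 0, -0.3, 0, 0, 0, 1]],
  ],
)

```text
time: 20.95
tcp_pos: [554.2, -36.1, 63.2]
orientation: [-180.0, -0.1, -3.1]
wrist_force: [-2.3, 0.1, 6.2]
gripper_width: 0.151
```

```bash
python3 g.py side d5; python3 z.py d5 200 180 330 290; python3 e.py w16
```

```text
21.0 [554.20889212 -36.12466777  63.16446864] [-1.79996292e+02 -1.11705076e-01 -3.10285802e+00] [-2.13929919  0.56181558  6.32958025] 0.15256150411419742 [ -5.   32.7 107.5   0.   39.7  -1.9]
5.454545454545454
[[0.998, 0.054, 0.012, 557.427], [-0.055, 0.965, 0.256, 29.48], [0.003, -0.256, 0.967, 205.339], [0.0, 0.0, 0.0, 1.0]]
21.05 [554.20467007 -36.11794348  63.15868814] [-1.79995900e+02 -1.10243707e-01 -3.10276302e+00] [-1.84407565  0.31238086  6.34428677] 0.1498127488565951 [ -5.   32.7 107.5   0.   39.7  -1.9]
```

View pics/d5_z200_180.png

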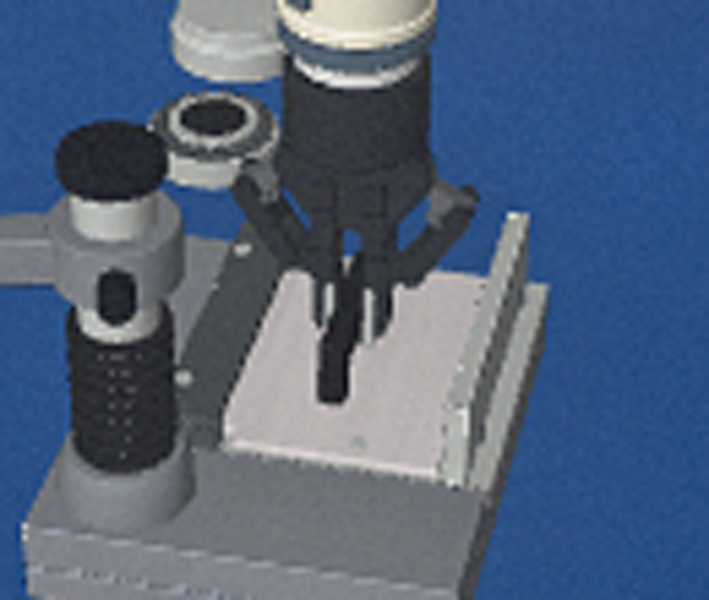

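View pics/w16.png

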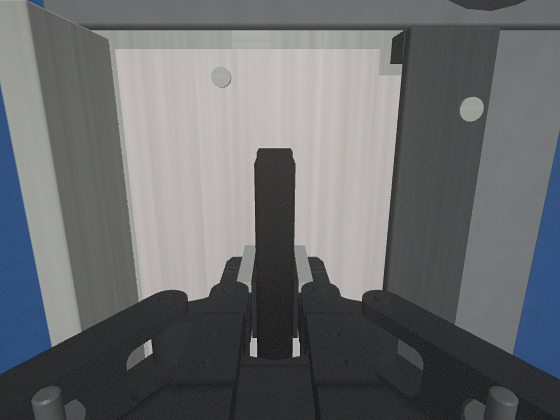

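>>> send_rows(
  motion=[
    [[0, 0, 0.3, 0, 0, 0, 0.8], [0, 0, 0.4, 0, 0, 0, 0.75], [0, 0, 0.4, 0, 0, 0, 0.65], [0, 0, 0.4, 0, 0, 0, 0.6], [0, 0, 0.4, 0, 0, 0, 0.6], [0, 0, 10, 0, 0, 0, 0.6], [0, 0, 30, 0, 0, 0, 0.6], [0, 0, 60, 0, 0, 0, 0.6], [0, 0, 95, 0, 0, 0, 0.6], [0, 0, 130, 0, 0, 0, 0.6], [-20, -20, 150, 0, 0, 0, 0.6], [-40, -50, 160, 0, 0, 0, 0.6]],
  ],
)

```text
time: 22.05
tcp_pos: [516.0, -85.4, 226.7]
orientation: [180.0, -0.5, -2.9]
wrist_force: [1.0, -0.7, 0.2]
gripper_width: 0.395
```

```bash
python3 e.py w17; python3 g.py side d6; python3 z.py d6 160 160 340 390; python3 g.py scene s3; python3 z.py s3 200 170 440 350
```

```text
[[0.999, 0.053, 0.005, 518.111], [-0.052, 0.965, 0.257, -19.69], [0.009, -0.257, 0.966, 368.803], [0.0, 0.0, 0.0, 1.0]]
22.1 [512.01667875 -90.08983408 226.76440899] [179.83931499  -0.29300888  -3.02699138] [-2.89293617 -3.13418168  0.27599893] 0.40120088084968325 [-1.12e+01  1.56e+01  1.07e+02 -1.00e-01  5.70e+01 -8.10e+00]
22.15 [512.92532234 -88.58683627 225.44753346] [179.92316469  -0.28226274  -3.21810484] [0.47428467 0.01029228 0.75012074] 0.40064001250415116 [-11.1  15.8 107.   -0.   56.9  -7.8]
2.608695652173913
22.2 [513.66593848 -87.45326893 224.39827285] [179.97969922  -0.2520591   -3.25197099] [-0.46416674  0.19054931  0.2302271 ] 0.3986327485546174 [-11.   15.9 107.    0.   56.8  -7.7]
3.3333333333333335
```

View pics/w17.png

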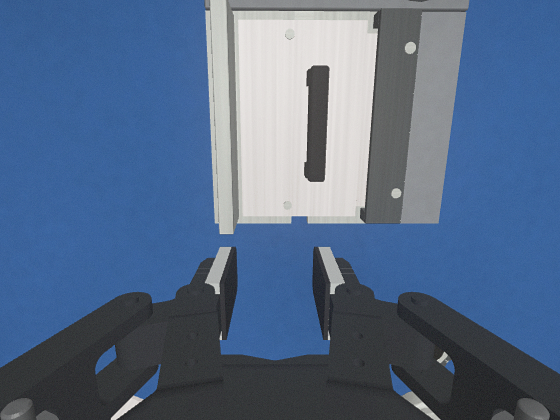

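View pics/d6_z160_160.png

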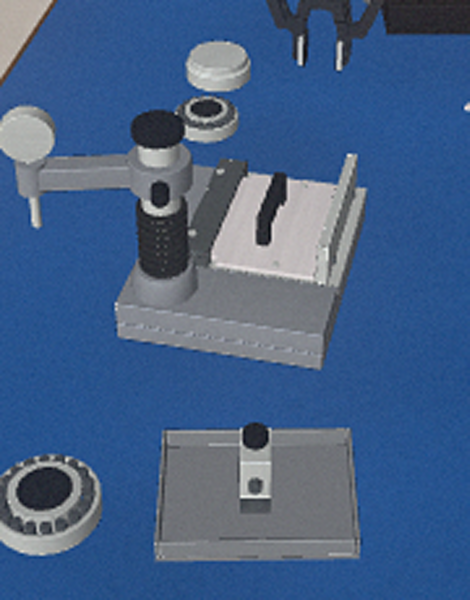

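View pics/s3_z200_170.png

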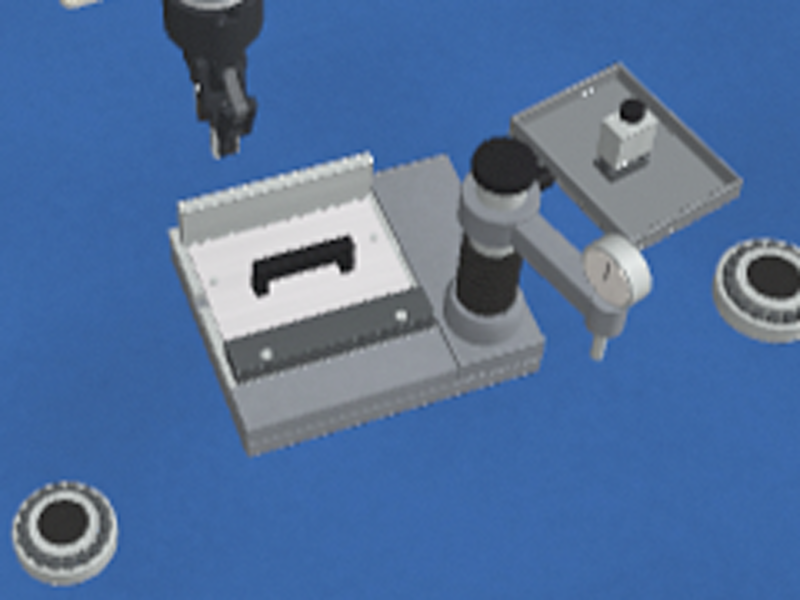

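Run:
```python
from h import *
import pickle
s=pickle.load(open('w17.pkl','rb'));c,sn=np.cos(np.radians(-3.15)),np.sin(np.radians(-3.15))
def W2S(p): d=p-np.array([537.8,-26.6,0]); return [c*d[0]+sn*d[1],-sn*d[0]+c*d[1],p[2]]
for u,z in [((319.5,66.5),92),((317,181),92),((239,13),55),((241,219),55)]: print(np.round(W2S(atz(s,u,z)),1))
for n in ('scene','side'):
    t=manip.snapshot(n);print(n,[(r['at'],r['confidence']) for r in manip.spot_point('guard_handle',t)][:2]); S=locals().setdefault('S',{});S[n]=(t,manip.spot_point('guard_handle',t)[0]['at'])
x,e=tri([S['scene'],S['side']]);print(np.round(x,1),np.round(W2S(x),1),e)
st=manip.read_state();print(st['time'],st['wrist_force'])
```

```text
[16.5 42.9 92. ]
[ 17.7 -45.1  92. ]
[-46.7  88.7  55. ]
[-49.  -88.9  55. ]
scene [([291.3, 245.4], 0.88), ([135.4, 226.7], 0.88)]
side [([366.7, 192.0], 0.74), ([262.7, 234.7], 0.6)]
[404.8 -58.3 146. ] [-131.   -38.9  146. ] [159.47790158767899, 159.47790158767904]
22.5 [-0.26963254  0.73153531  0.57401302]
```

Run:
```python
from h import *
import pickle
a=pickle.load(open('s3.pkl','rb'));b=pickle.load(open('d6.pkl','rb'))
print(tri([(a,(291.3,245.4)),(b,(262.7,234.7))]))
print(manip.close_job())
```

```text
(array([554.44868599, -28.0251574 ,  91.45591093]), [0.5819407315701636, 0.581940731569953])
the job is handed in; nothing more can be done
None
```

The job is done and handed in at about 22.5 s of the 72 s allowed. The side stop stands upright in the parts tray, and the table guard lies flat on the table behind the fence with its lip under the ledge.

- **Stop:** I slid it out of the open end of the T-slot and lowered it into the tray until it touched. The last pictures show it upright in the middle of the tray.
- **Guard:** I took the left-most one and hooked its lip about 10 mm under the ledge at a 30° tilt. I then swung it down while still gripping it. The force when it met the table was about 6 N.
- **Last checks:**
  - Taking its top face at the seated height of 92 mm, the wrist picture puts the handle at stand x about 17 mm and y about -1 mm. That is within the allowed play.
  - The gripper was clear of everything before hand-in, and the bearings and master disc were not touched.

Two checks disagreed:
- The final two-camera height came out at 91 mm for the handle point, where 82 mm was expected. The pads met the table at the expected height and the guard looks flat, so I put this down to detector error at that range.
- An earlier run of the same check paired the handle with the look-alike guard in one of the pictures, so I discarded it.

The first grip on the guard sat a few millimetres too high, so I opened and re-gripped lower before lifting.

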